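# Hold the spring tester at its index mark

### The arm

A 6-joint arm with a two-finger parallel gripper is mounted at the origin on a cart in front of the work surface, level with it; the furniture and walls round the work are solid. World frame = base frame: x ahead of the robot, y to its left, z up, the work surface at z = 0. Lengths are in m, angles in degrees, forces in N, time in s.
With the tool pointing down it reaches from about 0.4 to 0.825 m from the base axis. Payload 7 kg.
Tool frame: the origin (TCP) lies on the centre line of the jaws, within the pads' length; the fingertips stand 8 mm ahead of it and the grasp point (between the pads) lies 11 mm behind it; z points along the fingers, y is the line along which they close (so a half turn about z gives the same grasp; the last joint's range is limited). The gripper opens to 88 mm and grips with 3 to 60 N. Pads are 19 mm wide; open, the fingers measure 130 mm over their backs; the gripper's body (78 mm by 193 mm) begins 47 mm behind the grasp point.
Start: joints at [92.768, 20.546, 0.682, 0, -70.136, -16.507], TCP at [0.16, 0.656, 0.235] pointing down, gripper open.
Joint ranges: [-176.03, 176.03], [-82.01, 121.73], [-58.28, 71.71], [-173.87, 95.51], [-174.79, -0.11], [-173.66, 173.66]. Speed limits (degrees/s): [136.94, 136.94, 172.46, 180, 180, 180].

### API

Orientations are given as [roll, pitch, yaw] about the fixed x, y, z axes, in that order (R = Rz(yaw) Ry(pitch) Rx(roll)).
In Python, from plant import r gives the robot as it stands.
- The arm moves only by the tool carry_out, never from a script. Its argument "targets" is a list of rows, each a list of 6 numbers: the shift along the tool's x, y, z scaled (see below), then the turn, a rotation vector about the tool's x, y, z scaled (see below). A call has 1 to 5 rows; each row shifts and turns the commanded pose from where the row before left it, along the tool's axes as they then stand; what a row does not reach is not made up. The controller multiplies each number of a shift by 0.5 m and each number of a turn by 60 degrees. A row lasts 1/8 s, in which the tool goes at most 62.5 mm and 10.7 degrees, less where a joint would pass 70% of its speed; a pose out of reach is approached as far as the arm can. A call with a number of a shift or a turn outside -1 to 1 is refused whole. A call with a gripper value outside its range is refused whole. "hand" is the opening, from 0 (shut) to 1 (fully open), set as the call begins (left out, the last holds). The fingers move at their own pace and stop on an object; "squeeze" is the grip in N (left out, the last holds). Time passes only in rows, so rows that do not move let the fingers close. It gives the time, the measured TCP pose, the force, the opening and the grip force at its end, in the units of the state.
- r.get_state(): the state, without advancing time (a new reading comes with each control period).
- r.capture(name): name is "scene" or "top" or "wrist"; returns the picture (480x640x3 uint8, red, green, blue); there is no depth.
- r.camera_info(name): a dict with "K" (3x3 intrinsics, pixels), "eye" and "attitude" of the camera in the world. Camera axes: x right, y down, z forward; pixel columns grow to the right and rows downward; lengths in m; the calibration is good to about 2 mm. A picture is of the moment at which its call begins: read the wrist's pose just before it. camera_info takes no time and is no camera call; for the wrist camera it gives the pose at the moment of the call.
- r.close_job(): hands the job in; it is judged then, once.
The state is a dict: "time_s": time; "joints": joint angles; "qd": joint speeds; "joint_torque": joint torques, N m; "tcp_pos": TCP position; "eef_rot": TCP orientation; "contact_force": force on the tool from outside, world axes, zero at the start; "moment": the same for the moment, N m; "gripper_width": finger opening in m; "gripper_force": force on a finger pad.
Only numpy, scipy, OpenCV 4.12 (cv2) and the standard library are available. Lean on these libraries where they do the work, as an engineer would, in place of code of your own. Each camera call takes 0.05 s, during which the arm holds its last target. There are 200 camera calls.

### The job

Open the lid of the grey spring tester (the grey case with a bare metal tab at its front; not the weight case) all the way, so that it rests back on its stop by itself, then pull the black spring-loaded grip inside toward the tester's front wall (the side opposite the hinge) until the slide's pointer is level with the mark on the index rider, and keep it there. Do not shift the rider or disturb the other things on the bench. The program finishes while still holding the grip at the mark: do not let go.

Things in the scene. Friction and masses are not known exactly. Their poses are not given: they have to be found in the camera images.
- tester: Grey open-topped metal tray, 170 (x) x 150 (y) x 58 mm high, walls 5 mm, fixed on the bench, place and yaw vary. Origin: centre of its underside, at bench height; +x points to the hinge side (roughly away from the robot), -x to the front wall, +y left, z up. Inside along y = 0: the slide, and behind it a dark spring barrel at x = 33 to 80 mm. An index rail runs along x at y = +58 mm.
- lid (a joint): Lid angle in rad: 0 closed (start), 1.8 fully open on its stop, leaning back past upright. Lid plate 170 x 150 x 4 mm, about 0.18 kg; turns about the tester's +y through lid_hinge, front edge going up. No spring or latch: it falls shut from below about 1.55 and falls open onto the stop from beyond that.
- lid_hinge (a point): Middle of the lid's hinge axis, at tester x = +87 mm, 58 mm above the bench, on the far rim.
- lid_tab (a point): Grip point of the lid's lifting tab: an aluminium tongue, 28 mm wide (y) and 10 mm thick, 40 mm out from the middle of the lid's front edge. Point in mid-thickness, 22 mm out from the edge, closed 62 mm above the bench and 194 mm in front of the hinge axis. Pinched by its sides (fingers closing along y) it can turn between the fingers while the hand points down.
- grip (a point): Grip point of the slide: centre of a black upright block, 13 (x) x 18 (y) mm, top 52 mm above the bench, this point 14 mm below the top. Axes as the tester's. At rest at tester x = +15 mm, y = 0. 35 mm is free beside it in y, down to 19 mm above the bench; below that are its carriage plate and pointer blade.
- pull (a joint): Travel of the slide in m: 0 at rest, grows as the grip is pulled along the tester's -x (to the front wall), end stop 0.062. A spring pulls it back: about 3.9 N at rest plus 110 N/m, 6.5 to 10 N at the mark; it springs back when let go.
- pointer (a point): Tip of the slim pointer blade (4 mm wide at the tip), rigid with the slide, 50 mm to the +y side of the grip's axis and at the same tester x; 14.5 mm above the bench.
- mark (a point): The mark: raised ridge (4 mm wide, along y) in the middle of the index rider, an aluminium block 18 (x) x 16 (y) mm with a black thumbscrew in line with the ridge, on the dark rail. Point at tester y = +50 mm; axes as the tester's. It is set 25 to 52 mm toward -x of the resting pointer, differently each time, and slips if pushed with 8 N. Pointer level with mark = same tester x.
- calculator: Bystander, loose: dark pocket calculator, 112 x 68 x 15 mm, lying to the right. Origin at the centre of its underside. Leave it alone.
- jar_b: Bystander, loose: white screw-lid jar, 54 mm across, 70 mm tall, to the right, behind. Origin at the centre of its underside. Leave it alone.
- ferrule: Bystander, loose: steel pipe ferrule, 50 mm across, 22 mm tall, to the left. Origin at the centre of its underside. Leave it alone.
- tri_clamp: Bystander, loose: steel pipe clamp, 69 x 94 x 18 mm, to the left of the tester. Origin at the centre of its underside. Leave it alone.
- coupler: Bystander, loose: brass-coloured air coupler, 26 x 50 x 26 mm, to the left. Origin at the centre of its underside. Leave it alone.
- beaker_b: Bystander, loose: small steel beaker, 58 mm across, 65 mm tall, at the back. Origin at the centre of its underside. Leave it alone.

How it is judged:
By the outcome, as a careful person would: the job done as asked, in the order asked, and still so for the second after the job is handed in, while the arm keeps its last pose, push and grip.
It also fails if it takes over 51 s, if anything falls off the work surface, if the arm or the gripper's body presses on something with over 40 N, if the wrist force passes 120 N, or if a joint passes its speed limit or range.

## Working session

There is one attempt and no reset: what is moved stays moved. The work goes in short steps, Python scripts to look and compute and a tool call to move; the robot and the scene stay as the last step left them, time stands still between calls to the robot, and variables do not carry over. Pictures are saved under pics/ and viewed, at most 10 in all, crops included, and the job is handed in when it is done.

Besides the shell and the picture viewer there is one more tool, called after ">>>" in YAML: its name, and indented under it one key for each argument. carry_out: Moves the arm, as the interface text tells. Its arguments: {"type":"object","properties":{"targets":{"type":"array","items":{"type":"array","items":{"type":"number","minimum":-1,"maximum":1}}},"hand":{"type":"number"},"squeeze":{"type":"number"}},"required":["targets"]}

```bash
mkdir -p pics; ls
python3 - <<'E'
from plant import r
import cv2
s=r.get_state();print({k:s[k] for k in('time_s','tcp_pos','eef_rot','gripper_width','contact_force')})
for n in('scene','top'):
    i=r.camera_info(n);print(n,i)
    cv2.imwrite(f'pics/{n}0.png',cv2.cvtColor(r.capture(n),cv2.COLOR_RGB2BGR))
print(r.camera_info('wrist'))
E
```

```text
pics
{'time_s': 0.0, 'tcp_pos': array([0.16021788, 0.655238  , 0.23362561]), 'eef_rot': array([ 1.79906162e+02, -8.84585155e-03, -1.37450526e+01]), 'gripper_width': 0.08781814999642244, 'contact_force': array([-0.06609252,  0.02533132, -0.0170879 ])}
scene {'K': array([[452.25984826,   0.        , 323.42491583],
       [  0.        , 452.25984826, 232.37047913],
       [  0.        ,   0.        ,   1.        ]]), 'eye': array([-0.04407085,  0.21990871,  0.49827736]), 'attitude': array([-116.68481122,   -0.4694604 , -127.15496433])}
top {'K': array([[517.53776207,   0.        , 326.109344  ],
       [  0.        , 517.53776207, 227.17784282],
       [  0.        ,   0.        ,   1.        ]]), 'eye': array([ 0.35919487, -0.26114751,  1.19944962]), 'attitude': array([-167.9202948 ,   -0.20804094,  -93.28391303])}
{'K': array([[366.97962107,   0.        , 320.50604457],
       [  0.        , 366.97962107, 241.36026873],
       [  0.        ,   0.        ,   1.        ]]), 'eye': array([0.22563313, 0.63995029, 0.38330712]), 'attitude': array([ 1.65114618e+02, -8.78860497e-02, -1.03714149e+02])}
```

View pics/scene0.png

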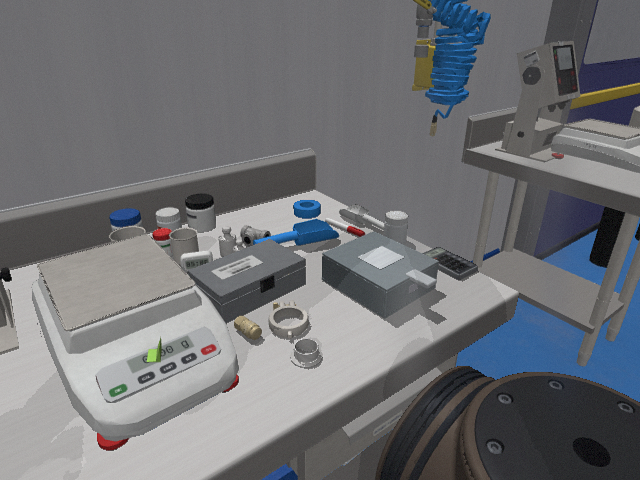

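View pics/top0.png

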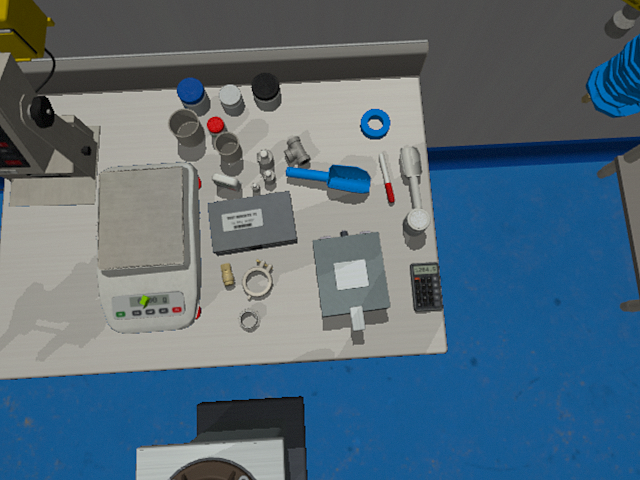

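The top view shows the grey tester with its lid spanning about (313,240), (380,233), (388,312), (320,318), the tab at about (357,318), and a label at (351,275). The scene view shows the same tester at (380,270), with the tab at (420,280). I'll measure it next.

```bash
cat > h.py <<'E'
import numpy as np, cv2
from scipy.spatial.transform import Rotation as Rn
from plant import r
def ray(ci,uv):
    d=Rn.from_euler('xyz',ci['attitude'],degrees=True).as_matrix()@np.linalg.inv(ci['K'])@[uv[0],uv[1],1.]
    return np.array(ci['eye']),d
def onz(ci,uv,z):
    e,d=ray(ci,uv); return e+d*(z-e[2])/d[2]
def proj(ci,P):
    c=Rn.from_euler('xyz',ci['attitude'],degrees=True).as_matrix().T@(np.array(P)-ci['eye'])
    c=ci['K']@c; return c[:2]/c[2]
def tri(ca,ua,cb,ub):
    a,d=ray(ca,ua);b,f=ray(cb,ub)
    d/=np.linalg.norm(d);f/=np.linalg.norm(f)
    t=np.linalg.lstsq(np.c_[d,-f],b-a,rcond=None)[0]
    p,q=a+d*t[0],b+f*t[1]; return (p+q)/2,np.linalg.norm(p-q)
E
python3 - <<'E'
from h import *
im=cv2.imread('pics/top0.png');ci=r.camera_info('top')
for p in [(330,250),(375,300),(350,275),(357,322),(340,312),(330,325),(384,320)]:print(p,im[p[1],p[0]])
px=im[245:310:3,318:335].reshape(-1,3);print(np.median(px,0),px.std(0))
c=np.median(px,0)
m=(np.abs(im.astype(int)-c).max(2)<14).astype(np.uint8);m[:, :300]=0
m=cv2.morphologyEx(m,cv2.MORPH_CLOSE,np.ones((3,3)))
cs,_=cv2.findContours(m,0,2);k=max(cs,key=cv2.contourArea)
k=cv2.convexHull(k)
q=cv2.approxPolyDP(k,6,True)[:,0];print(cv2.contourArea(k),q)
P=[onz(ci,u,.064) for u in q];print(np.round(P,4))
rc=cv2.minAreaRect(np.array([onz(ci,u,.064)[:2]*1000 for u in k[:,0]],np.float32));print('lid rect mm',rc,cv2.boxPoints(rc))
tab=((im.min(2)>150)&(im.max(2).astype(int)-im.min(2)<25)).astype(np.uint8)
tab[:303]=0;tab[340:]=0;tab[:,:345]=0;tab[:,370:]=0
ys,xs=np.nonzero(tab[300:335]);print('tab',xs.min(),xs.max(),ys.min()+300,ys.max()+300)
cs,_=cv2.findContours(tab,0,2)
for k2 in cs:print(cv2.contourArea(k2),cv2.boundingRect(k2))
cv2.imwrite('pics/topc.png',cv2.resize(im[225:340,300:450],None,fx=5,fy=5,interpolation=cv2.INTER_NEAREST))
E
```

```text
(330, 250) [113 113 103]
(375, 300) [114 115 104]
(350, 275) [194 196 191]
(357, 322) [175 178 173]
(340, 312) [131 131 120]
(330, 325) [ 98 103 102]
(384, 320) [83 86 87]
[121. 122. 111.] [ 9.81647377 10.85781734 12.24747819]
5304.5 [[378 232]
 [389 307]
 [323 315]
 [312 241]]
[[ 0.584  -0.3946  0.064 ]
 [ 0.4168 -0.4055  0.064 ]
 [ 0.4078 -0.2613  0.064 ]
 [ 0.5719 -0.246   0.064 ]]
lid rect mm ((492.36846923828125, -326.4515686035156), (178.47698974609375, 149.99058532714844), 4.335113048553467) [[ 397.7164  -258.41635]
 [ 409.05417 -407.9778 ]
 [ 587.0205  -394.4868 ]
 [ 575.68274 -244.92532]]
tab 345 369 306 334
33.0 (363, 329, 7, 11)
46.0 (345, 328, 6, 12)
5.5 (366, 325, 4, 3)
230.0 (350, 306, 15, 24)
```

View pics/topc.png

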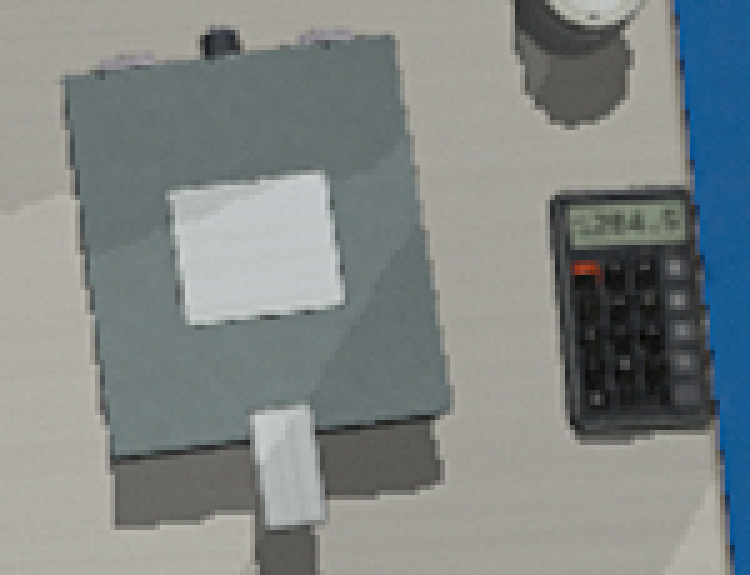

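The zoomed crop (5x, offset 300,225) shows lid corners at (313,240.4), (379,232.2), (390,307.4) and (322.4,316.6), with the tab's end edge at (353,330.4) to (365,329.4). Next I'll fit the tester frame.

Run:
```python
from h import *
ci=r.camera_info('top')
c=[onz(ci,u,.064) for u in[(313,240.4),(379,232.2),(390,307.4),(322.4,316.6)]]
BL,BR,FR,FL=c
print([np.round(np.linalg.norm(a-b),4) for a,b in((BL,BR),(FL,FR),(BL,FL),(BR,FR))])
d=(BL+BR-FL-FR)[:2];y1=np.degrees(np.arctan2(d[1],d[0]));e=(BL+FL-BR-FR)[:2];y2=np.degrees(np.arctan2(-e[0],e[1]));print('yaw',y1,y2)
te=onz(ci,(359.2,330),.067);print('tab end',te)
y=np.radians((y1+y2)/2);X=np.array([np.cos(y),np.sin(y)])
cen=(BL+BR+FR+FL)[:2]/4;print('centre lid',cen,'tab end along',(te[:2]-cen)@X,'perp',(te[:2]-cen)@[-X[1],X[0]])
sc=r.camera_info('scene');im=cv2.imread('pics/scene0.png')
for p in[te]+c:print(np.round(proj(sc,p),1))
cv2.imwrite('pics/sc.png',cv2.resize(im[220:325,310:450],None,fx=5,fy=5))
```

```text
[np.float64(0.1489), np.float64(0.1482), np.float64(0.169), np.float64(0.168)]
yaw 3.8018151790715007 4.165444839658178
tab end [ 0.37152437 -0.33713451  0.067     ]
centre lid [ 0.49418341 -0.32811273] tab end along -0.12298943585745059 perp -0.00047868209123354575
[431.7 282.1]
[321.8 252.8]
[374. 231.]
[438.2 261.2]
[386.5 289.7]
```

View pics/sc.png

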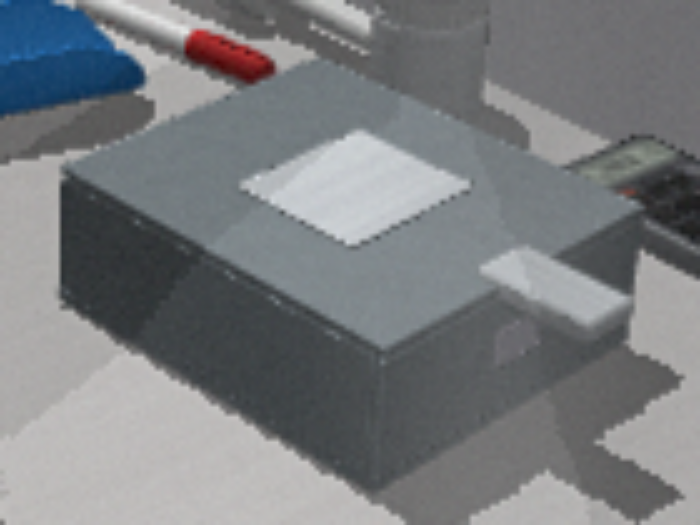

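The scene camera agrees to about 1.5 px. The tester origin is at about (0.494, -0.328) with yaw about 4°. The lid size and tab reach match the given dimensions. Next I'll plan an arc around the base to a point above the tab.

```bash
cat >> h.py <<'E'
O=np.array([.4942,-.3281]);YAW=4.0
def T(x,y,z,yaw=None):   # tester -> world
    a=np.radians(YAW if yaw is None else yaw)
    return np.array([O[0]+x*np.cos(a)-y*np.sin(a),O[1]+x*np.sin(a)+y*np.cos(a),z])
def rows(wps,start=None,nd=3):
    """wps: list of (pos,yaw deg) tool down; prints rows in move units from present pose"""
    s=r.get_state()
    p,R=(s['tcp_pos'],Rn.from_euler('xyz',s['eef_rot'],degrees=True)) if start is None else (start[0],Rn.from_euler('xyz',[180,0,start[1]],degrees=True))
    for i,(q,yw) in enumerate(wps):
        G=Rn.from_euler('xyz',[180,0,yw],degrees=True)
        t=np.round(R.inv().apply(np.array(q)-p)/.5,nd);w=np.round((R.inv()*G).as_rotvec(degrees=True)/60,nd)
        print('['+','.join(f'{v:g}' for v in [*t,*w])+'],')
        p=p+R.apply(t*.5);R=R*Rn.from_rotvec(w*60,degrees=True)
E
python3 - <<'E'
from h import *
g=T(-.110,0,.15);print(g)
s=r.get_state();p=s['tcp_pos'];a0=np.arctan2(p[1],p[0]);r0=np.hypot(p[0],p[1]);a1=np.arctan2(g[1],g[0]);r1=np.hypot(g[0],g[1])
w=[]
for k in range(1,26):
    f=k/25;a=a0+(a1-a0)*f;ra=r0+(r1-r0)*f
    w.append(((ra*np.cos(a),ra*np.sin(a),.234+(g[2]-.234)*max(0,(f-.8)/.2)),s['eef_rot'][2]+(-176-s['eef_rot'][2])*f))
rows(w)
E
```

```text
[ 0.38446795 -0.33577321  0.15      ]
[0.109,0.018,-0.001,0.001,-0,0.108],
[0.109,0.014,0,0,-0,0.108],
[0.108,0.011,0.001,0,-0,0.109],
[0.107,0.007,-0,0,-0,0.108],
[0.107,0.004,-0,0,-0,0.108],
[0.105,0.001,-0,0,-0,0.108],
[0.105,-0.002,-0,0,-0,0.108],
[0.103,-0.005,-0,0,-0,0.108],
[0.102,-0.009,-0,0,-0.001,0.109],
[0.1,-0.011,-0,0,0,0.108],
[0.099,-0.014,-0,0,0,0.108],
[0.098,-0.017,-0,0,0,0.108],
[0.096,-0.019,-0,0,0,0.108],
[0.094,-0.022,-0,0,0,0.108],
[0.093,-0.025,-0,0,0,0.109],
[0.091,-0.027,-0.001,0,0,0.108],
[0.089,-0.03,0,0,0,0.108],
[0.087,-0.031,0,0,0,0.108],
[0.085,-0.034,0,0,0,0.108],
[0.083,-0.036,0,0.001,0,0.108],
[0.081,-0.038,0.034,-0,0,0.109],
[0.079,-0.04,0.034,-0,0,0.108],
[0.076,-0.041,0.033,-0,0,0.108],
[0.075,-0.044,0.034,-0,0,0.108],
[0.072,-0.045,0.033,-0,0,0.108],
```

>>> carry_out:
  targets:
    - [0.109,0.018,0,0.001,0,0.108]
    - [0.109,0.014,0,0,0,0.108]
    - [0.108,0.011,0,0,0,0.109]
    - [0.107,0.007,0,0,0,0.108]
    - [0.107,0.004,0,0,0,0.108]

```text
time_s: 0.72
tcp_pos: [0.3895, 0.5101, 0.2339]
eef_rot: [-180.0, 0.0, -46.4]
contact_force: [0.5, -0.2, -0.4]
gripper_width: 0.0879
gripper_force: 0.0
```

>>> carry_out:
  targets:
    - [0.105,0.001,0,0,0,0.108]
    - [0.105,-0.002,0,0,0,0.108]
    - [0.103,-0.005,0,0,0,0.108]
    - [0.102,-0.009,0,0,0,0.109]
    - [0.1,-0.011,0,0,0,0.108]

```text
time_s: 1.35
tcp_pos: [0.5317, 0.2969, 0.2338]
eef_rot: [180.0, 0.0, -78.9]
contact_force: [1.1, 0.6, 0.2]
gripper_width: 0.0878
gripper_force: 0.0
```

>>> carry_out:
  targets:
    - [0.099,-0.014,0,0,0,0.108]
    - [0.098,-0.017,0,0,0,0.108]
    - [0.096,-0.019,0,0,0,0.108]
    - [0.094,-0.022,0,0,0,0.108]
    - [0.093,-0.025,0,0,0,0.109]

```text
time_s: 1.98
tcp_pos: [0.573, 0.0572, 0.2337]
eef_rot: [180.0, 0.0, -111.3]
contact_force: [0.3, 0.0, -0.1]
gripper_width: 0.0874
gripper_force: 0.0
```

>>> carry_out:
  targets:
    - [0.091,-0.027,0,0,0,0.108]
    - [0.089,-0.03,0,0,0,0.108]
    - [0.087,-0.031,0,0,0,0.108]
    - [0.085,-0.034,0,0,0,0.108]
    - [0.083,-0.036,0,0,0,0.108]

```text
time_s: 2.6
tcp_pos: [0.5169, -0.1657, 0.2335]
eef_rot: [179.9, 0.0, -143.7]
contact_force: [1.2, -0.6, -0.7]
gripper_width: 0.0877
gripper_force: 0.0
```

>>> carry_out:
  targets:
    - [0.081,-0.038,0.034,0,0,0.109]
    - [0.079,-0.04,0.034,0,0,0.108]
    - [0.076,-0.041,0.033,0,0,0.108]
    - [0.075,-0.044,0.034,0,0,0.108]
    - [0.072,-0.045,0.033,0,0,0.108]

```text
time_s: 3.22
tcp_pos: [0.3835, -0.3362, 0.1489]
eef_rot: [179.9, 0.0, -176.2]
contact_force: [-0.7, -0.3, -0.1]
gripper_width: 0.0877
gripper_force: 0.0
```

Run:
```python
from h import *
s=r.get_state();print(s['time_s'],s['tcp_pos'],s['eef_rot'],s['joints'],s['contact_force'])
ci=r.camera_info('wrist')
im=cv2.cvtColor(r.capture('wrist'),cv2.COLOR_RGB2BGR);cv2.imwrite('pics/w1.png',im)
for x,y,z in[(-.125,.014,.067),(-.125,-.014,.067),(-.085,.075,.064),(-.085,-.075,.064)]:print(proj(ci,T(x,y,z)))
rows([(T(-.110,0,.1),-176),(T(-.110,0,.051),-176)])
```

```text
3.225 [ 0.38353201 -0.33617379  0.14887492] [ 1.79931725e+02  3.50120919e-04 -1.76200560e+02] [-19.19402148   9.42151971 -26.67954984  -0.07793045 -53.92530338
 -66.96063485] [-0.66753676 -0.33537562 -0.14268354]
[340.85425243 233.8022368 ]
[297.72820964 233.93540388]
[428.96310198 289.1910707 ]
[210.06795485 289.87380912]
[-0.011,0.001,0.093,0.004,-0.004,-0.01],
[-0,0,0.098,-0,-0,-0],
```

View pics/w1.png

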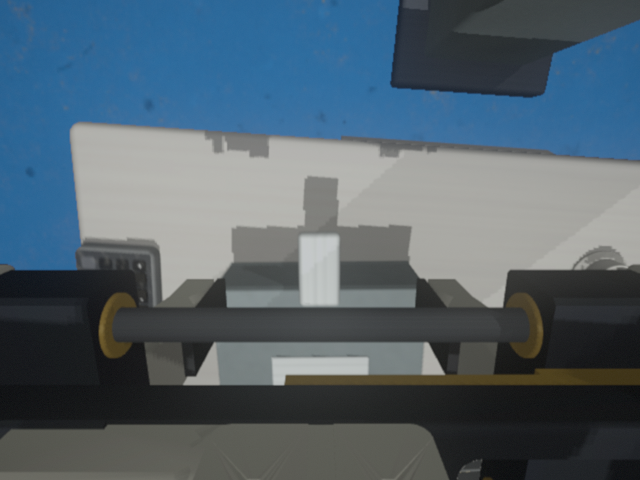

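The wrist view shows the tab's end at columns 299–340, row 234. I predicted 298–341 at row 234, so the tester frame is confirmed. I'll descend and pinch.

>>> carry_out:
  targets:
    - [-0.011,0.001,0.093,0.001,0,-0.003]
    - [0,0,0.07,0,0,0]
    - [0,0,0.028,0,0,0]
    - [0,0,0,0,0,0]

```text
time_s: 3.78
tcp_pos: [0.3899, -0.3342, 0.0537]
eef_rot: [180.0, -0.1, -175.8]
contact_force: [-0.1, -0.5, 0.7]
gripper_width: 0.0876
gripper_force: 0.0
```

>>> carry_out:
  targets:
    - [0,0,0,0,0,0]
    - [0,0,0,0,0,0]
    - [0,0,0,0,0,0]
    - [0,0,0,0,0,0]
    - [0,0,0,0,0,0]
  hand: 0
  squeeze: 15

```text
time_s: 4.4
tcp_pos: [0.3903, -0.3344, 0.0543]
eef_rot: [-180.0, 0.0, -175.8]
contact_force: [-0.4, 0.2, 1.2]
gripper_width: 0.0432
gripper_force: 0.0
```

Run:
```python
from h import *
s=r.get_state();print(s['time_s'],s['tcp_pos'],s['eef_rot'],s['gripper_width'],s['contact_force'])
# lid arc: grasp radius and rows
h=T(.087,0,0);X=(T(1,0,0)-T(0,0,0))[:2]
g=s['tcp_pos']+[0,0,.011]
a=(g[:2]-h[:2])@X;dz=g[2]-.058;R=np.hypot(a,dz);t0=np.arctan2(dz,-a);print(a,dz,R,t0)
w=[]
for k in range(1,31):
    t=t0+1.68*(.5-.5*np.cos(np.pi*k/30)) ; x=-R*np.cos(t)-a
    w.append((np.r_[s['tcp_pos'][:2]+X*x,.058+R*np.sin(t)-.011],s['eef_rot'][2]))
rows(w,(s['tcp_pos'],s['eef_rot'][2]));print(w[-1])
```

```text
4.4 [ 0.39031737 -0.33438759  0.05431732] [-1.79988609e+02  3.59838295e-02 -1.75796163e+02] 0.04321380721413648 [-0.37294545  0.17073492  1.18661328]
-0.19106817631080078 0.007317320230078077 0.19120824034043293 0.03827820096749571
[-0,-0,-0.002,0,0,0],
[-0,-0,-0.005,0,0,0],
[-0.001,-0,-0.009,0,0,0],
[-0.001,-0,-0.012,0,0,0],
[-0.002,-0,-0.015,0,0,0],
[-0.003,-0,-0.018,0,0,0],
[-0.005,-0,-0.02,0,0,0],
[-0.007,-0,-0.023,0,0,0],
[-0.009,-0,-0.025,0,0,0],
[-0.011,-0,-0.026,0,0,0],
[-0.014,-0,-0.026,0,0,0],
[-0.018,-0,-0.026,0,0,0],
[-0.02,-0,-0.026,0,0,0],
[-0.022,-0,-0.024,0,0,0],
[-0.025,-0,-0.023,0,0,0],
[-0.027,-0.001,-0.02,0,0,0],
[-0.028,0,-0.018,0,0,0],
[-0.029,0,-0.014,0,0,0],
[-0.029,0,-0.012,0,0,0],
[-0.028,0,-0.01,0,0,0],
[-0.028,-0,-0.006,0,0,0],
[-0.025,-0,-0.005,0,0,0],
[-0.024,-0,-0.002,0,0,0],
[-0.021,-0,-0.001,0,0,0],
[-0.018,-0,0,0,0,0],
[-0.016,-0,0.001,0,0,0],
[-0.012,-0.001,0.001,0,0,0],
[-0.008,0,0.001,0,0,0],
[-0.006,0,0.001,0,0,0],
[-0.001,0,0,0,0,0],
(array([ 0.6089493 , -0.31909935,  0.23613253]), np.float64(-175.7961631926947))
```

Fingers are still closing, and the grasp is a bit close to the lid edge. I'll shift 6 mm outward while they finish.

>>> carry_out:
  targets:
    - [0.013,0,0.006,0,0,0]
    - [0,0,0,0,0,0]
    - [0,0,0,0,0,0]
    - [0,0,0,0,0,0]

```text
time_s: 4.9
tcp_pos: [0.3834, -0.3368, 0.0515]
eef_rot: [-179.9, 0.0, -175.8]
contact_force: [-2.7, -14.5, -1.4]
gripper_width: 0.0277
gripper_force: 15.0
```

Run:
```python
from h import *
s=r.get_state();print(s['time_s'],s['tcp_pos'],s['eef_rot'],s['gripper_width'],s['contact_force'],s['gripper_force'])
h=T(.087,0,0);X=(T(1,0,0)-T(0,0,0))[:2]
g=s['tcp_pos']+[0,0,.011]
a=(g[:2]-h[:2])@X;dz=g[2]-.058;R=np.hypot(a,dz);t0=np.arctan2(dz,-a);print(a,dz,R,t0)
w=[]
for k in range(1,26):
    t=t0+1.66*(.5-.5*np.cos(np.pi*k/25)) ; x=-R*np.cos(t)-a
    w.append((np.r_[s['tcp_pos'][:2]+X*x,.058+R*np.sin(t)-.011],s['eef_rot'][2]))
rows(w,(s['tcp_pos'],s['eef_rot'][2]));print(w[-1])
for k in(4,9,14,19,24):print(np.round(w[k][0],4))
```

```text
4.9 [ 0.38343705 -0.33676008  0.05147308] [-1.79863209e+02  1.10189290e-02 -1.75780642e+02] 0.027654924407638698 [ -2.65821008 -14.50859845  -1.40925027] 14.988312721252441
-0.19809722904852664 0.004473079056625744 0.19814772416798346 0.022576383760807
[-0,-0,-0.003,0,0,0],
[-0,-0,-0.007,0,0,0],
[-0.001,-0,-0.013,0,0,0],
[-0.002,-0,-0.018,0,0,0],
[-0.003,-0,-0.021,0,0,0],
[-0.006,-0,-0.026,0,0,0],
[-0.008,-0,-0.029,0,0,0],
[-0.012,-0,-0.031,0,0,0],
[-0.016,-0,-0.033,0,0,0],
[-0.02,-0,-0.033,0,0,0],
[-0.024,-0,-0.031,0,0,0],
[-0.028,-0,-0.03,0,0,0],
[-0.031,-0.001,-0.028,0,0,0],
[-0.034,0,-0.023,0,0,0],
[-0.035,0,-0.02,0,0,0],
[-0.035,0,-0.015,0,0,0],
[-0.034,-0,-0.012,0,0,0],
[-0.033,-0,-0.007,0,0,0],
[-0.029,-0,-0.005,0,0,0],
[-0.027,-0,-0.002,0,0,0],
[-0.022,-0.001,-0,0,0,0],
[-0.017,0,0,0,0,0],
[-0.013,0,0.001,0,0,0],
[-0.008,0,0.001,0,0,0],
[-0.002,0,0,0,0,0],
(array([ 0.60310076, -0.32139969,  0.24391111]), np.float64(-175.78064203603532))
[ 0.3866 -0.3365  0.0827]
[ 0.4175 -0.3344  0.1582]
[ 0.493  -0.3291  0.2244]
[ 0.5718 -0.3236  0.2449]
[ 0.6031 -0.3214  0.2439]
```

>>> carry_out:
  targets:
    - [0,-0.004,-0.003,0,0,0]
    - [0,0,-0.007,0,0,0]
    - [-0.001,0,-0.013,0,0,0]
    - [-0.002,0,-0.018,0,0,0]
    - [-0.003,0,-0.021,0,0,0]

```text
time_s: 5.52
tcp_pos: [0.3868, -0.3367, 0.0829]
eef_rot: [-180.0, 0.0, -175.8]
contact_force: [-0.9, -3.6, -2.0]
gripper_width: 0.0279
gripper_force: 15.0
```

Side force is down to 3.6 N and the lid is following. I'll continue the arc.

>>> carry_out:
  targets:
    - [-0.006,-0.001,-0.026,0,0,0]
    - [-0.008,0,-0.029,0,0,0]
    - [-0.012,0,-0.031,0,0,0]
    - [-0.016,0,-0.033,0,0,0]
    - [-0.02,0,-0.033,0,0,0]

```text
time_s: 6.15
tcp_pos: [0.4182, -0.3343, 0.1593]
eef_rot: [180.0, 0.0, -175.8]
contact_force: [1.5, -0.6, -3.4]
gripper_width: 0.0278
gripper_force: 15.0
```

>>> carry_out:
  targets:
    - [-0.024,0,-0.031,0,0,0]
    - [-0.028,0,-0.03,0,0,0]
    - [-0.031,0,-0.028,0,0,0]
    - [-0.034,0,-0.023,0,0,0]
    - [-0.035,0,-0.02,0,0,0]

```text
time_s: 6.78
tcp_pos: [0.4937, -0.3284, 0.2253]
eef_rot: [179.9, 0.0, -175.8]
contact_force: [0.2, -0.6, -3.3]
gripper_width: 0.0277
gripper_force: 15.0
```

>>> carry_out:
  targets:
    - [-0.035,0,-0.015,0,0,0]
    - [-0.034,0,-0.012,0,0,0]
    - [-0.033,0,-0.007,0,0,0]
    - [-0.029,0,-0.005,0,0,0]
    - [-0.027,0,-0.002,0,0,0]

```text
time_s: 7.4
tcp_pos: [0.5732, -0.3223, 0.2456]
eef_rot: [179.9, 0.1, -175.8]
contact_force: [-1.2, 5.2, 2.7]
gripper_width: 0.028
gripper_force: 15.0
```

>>> carry_out:
  targets:
    - [-0.022,0,0,0,0,0]
    - [-0.017,0,0,0,0,0]
    - [-0.013,0,0.001,0,0,0]
    - [-0.008,0,0.001,0,0,0]
    - [-0.002,0,0,0,0,0]

```text
time_s: 8.02
tcp_pos: [0.6042, -0.3199, 0.2444]
eef_rot: [179.9, 0.1, -175.8]
contact_force: [-1.3, 6.1, 2.6]
gripper_width: 0.028
gripper_force: 15.0
```

>>> carry_out:
  targets:
    - [-0.016,0,0.002,0,0,0]
    - [-0.016,0,0.003,0,0,0]
    - [0,0,0,0,0,0]

```text
time_s: 8.4
tcp_pos: [0.6207, -0.3187, 0.2418]
eef_rot: [180.0, 0.1, -175.7]
contact_force: [-0.9, 6.4, 3.8]
gripper_width: 0.0282
gripper_force: 15.0
```

>>> carry_out:
  targets:
    - [0,0,0,0,0,0]
    - [0,0,0,0,0,0]
    - [0,0,0,0,0,0]
  hand: 0.8

```text
time_s: 8.78
tcp_pos: [0.6192, -0.3202, 0.2412]
eef_rot: [-180.0, 0.0, -175.8]
contact_force: [-0.6, -0.6, -1.3]
gripper_width: 0.0526
gripper_force: 0.0
```

>>> carry_out:
  targets:
    - [0,0,-0.04,0,0,0]
    - [0,0,-0.08,0,0,0]
    - [0.04,0,-0.04,0,0,0]
    - [0.1,0,0,0,0,0]
    - [0.12,0,0,0,0,0]

```text
time_s: 9.4
tcp_pos: [0.4877, -0.3295, 0.3206]
eef_rot: [180.0, -0.0, -175.8]
contact_force: [-0.3, -0.6, 0.2]
gripper_width: 0.07
gripper_force: 0.0
```

>>> carry_out:
  targets:
    - [0.12,0,0,0,0,0]
    - [0.05,0,0,0,0,0]
    - [0,0,0,0,0,0]
  hand: 0.4

```text
time_s: 9.78
tcp_pos: [0.403, -0.336, 0.3221]
eef_rot: [-180.0, 0.1, -175.9]
contact_force: [0.0, 0.5, -0.2]
gripper_width: 0.046
gripper_force: 0.0
```

Run:
```python
from h import *
s=r.get_state();print(s['time_s'],s['tcp_pos'],s['eef_rot'],s['gripper_width'],s['contact_force'])
for n in('top','wrist'):
    im=cv2.cvtColor(r.capture(n),cv2.COLOR_RGB2BGR);cv2.imwrite(f'pics/{n}2.png',im)
    print(n,r.camera_info(n)['eye'],[np.round(proj(r.camera_info(n),T(*p)),1) for p in[(.015,0,.052),(.015,.05,.0145),(-.025,.05,.02)]])
im=cv2.imread('pics/top2.png')
cv2.imwrite('pics/top2c.png',cv2.resize(im[215:335,295:405],None,fx=5,fy=5,interpolation=cv2.INTER_NEAREST))
```

```text
9.775 [ 0.40296385 -0.33599024  0.32205894] [-1.79958435e+02  1.26545925e-01 -1.75883574e+02] 0.04595218835604102 [ 0.03905725  0.45391341 -0.17670168]
top [ 0.35919487 -0.26114751  1.19944962] [array([349.9, 267.6]), array([327.5, 272.5]), array([329.8, 289.6])]
wrist [ 0.33409041 -0.34004034  0.47083612] [array([320.8, 291.2]), array([358.5, 280.3]), array([359.9, 252.6])]
```

View pics/wrist2.png

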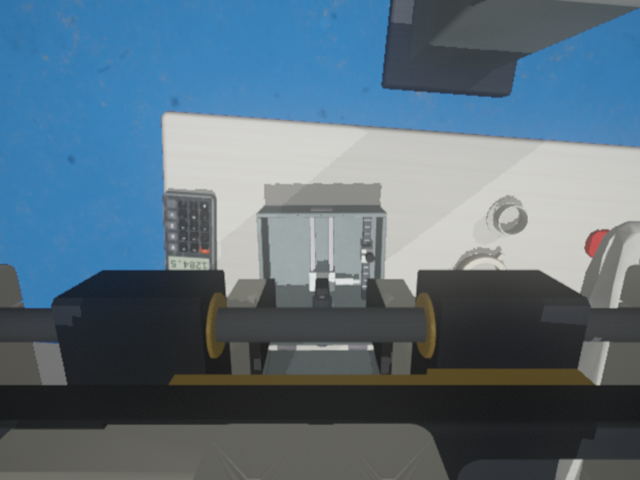

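View pics/top2c.png

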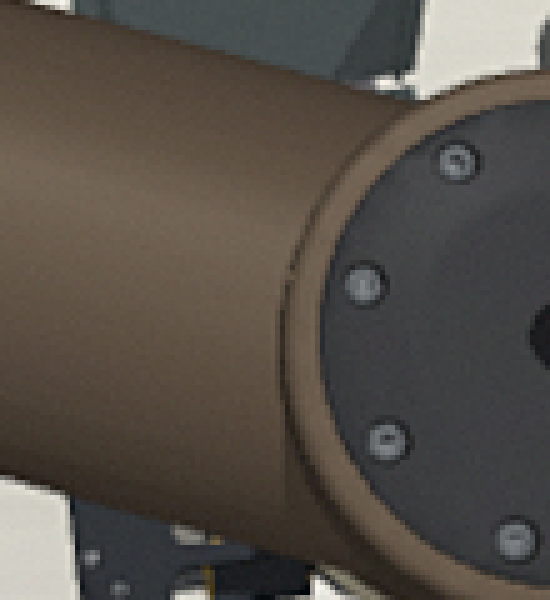

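The wrist view shows the lid back, the grip at about (321,283), the pointer blade running right to about (358,281), and the index rail at column 367 with the rider near row 255. The arm blocks the top camera. I'll go to a pre-grasp pose that keeps the rider in view.

Run:
```python
from h import *
rows([(T(-.05,0,.262),-176),(T(-.015,0,.2),-176),(T(-.01,0,.15),-176)])
```

```text
[-0.079,0.003,0.119,-0,0.001,0.003],
[-0.07,0,0.124,-0,0,-0],
[-0.01,0,0.1,-0,0,-0],
```

>>> carry_out:
  targets:
    - [-0.06,0.002,0.08,0,0,0.002]
    - [-0.06,0,0.1,0,0,0]
    - [-0.03,0,0.1,0,0,0]
    - [-0.01,0,0.063,0,0,0]
    - [0,0,0,0,0,0]

```text
time_s: 10.5
tcp_pos: [0.484, -0.3281, 0.1461]
eef_rot: [179.9, -0.3, -175.9]
contact_force: [0.0, -0.4, 1.2]
gripper_width: 0.0353
gripper_force: 0.0
```

Run:
```python
from h import *
s=r.get_state();print(s['time_s'],s['tcp_pos'],s['eef_rot'],s['gripper_width'])
ci=r.camera_info('wrist');im=cv2.cvtColor(r.capture('wrist'),cv2.COLOR_RGB2BGR);cv2.imwrite('pics/w3.png',im)
print([np.round(proj(ci,T(*p)),1) for p in[(.015,0,.052),(.015,.05,.0145),(-.025,.05,.02),(-.085,0,.058)]])
cv2.imwrite('pics/w3c.png',cv2.resize(im[160:310,270:470],None,fx=4,fy=4,interpolation=cv2.INTER_CUBIC))
```

```text
10.5 [ 0.48399293 -0.32810653  0.14613038] [ 179.85469136   -0.34084252 -175.87598625] 0.035345826737195676
[array([317.7, 284.3]), array([379.8, 267.5]), array([383.2, 220.2]), array([317.8, 137.6])]
```

View pics/w3c.png

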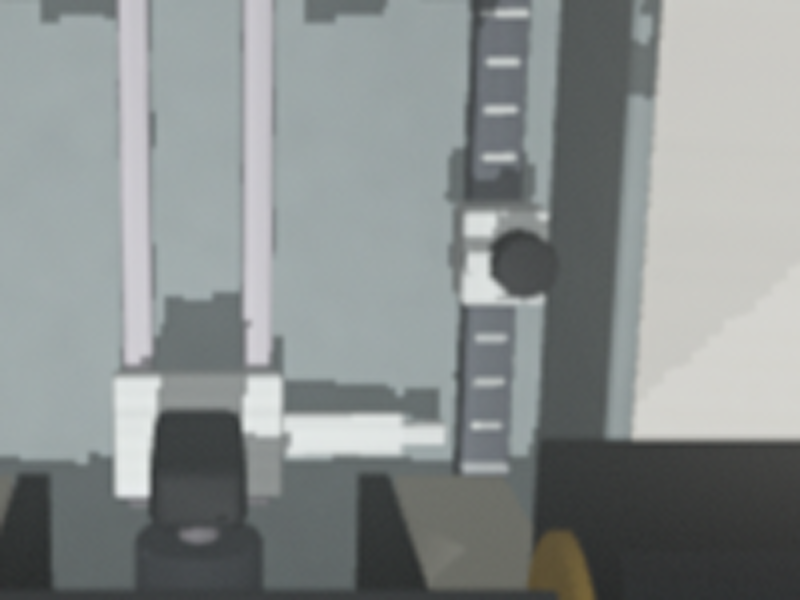

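The crop (4x, offset 270,160) shows the pointer tip at pixel (381,268.8), against a predicted (379.8,267.5). The rider spans columns 386–407 and rows 211–236, with the ridge at about row 221. I'll take a second view with the camera straight above the rider to remove the height parallax.

>>> carry_out:
  targets:
    - [-0.04,0,0,0,0,0]
    - [-0.06,0,0,0,0,0]
    - [0,0,0,0,0,0]
    - [0,0,0,0,0,0]

```text
time_s: 11.05
tcp_pos: [0.5352, -0.3255, 0.1507]
eef_rot: [-180.0, 0.1, -175.9]
contact_force: [-0.7, 0.5, 0.3]
gripper_width: 0.0349
gripper_force: 0.0
```

Run:
```python
from h import *
s=r.get_state();print(s['time_s'],s['tcp_pos'],s['eef_rot'],s['gripper_width'],s['contact_force'])
ci=r.camera_info('wrist');im=cv2.cvtColor(r.capture('wrist'),cv2.COLOR_RGB2BGR);cv2.imwrite('pics/w4.png',im)
print(ci['eye'],ci['attitude'])
a=[proj(ci,T(*p)) for p in[(.015,0,.052),(.015,.05,.0145),(-.025,.05,.0145)]];print(np.round(a,1))
u,v=int(a[1][0]),int(a[1][1])
c=im[v-70:v+25,u-75:u+35];print('offset',u-75,v-70)
A=cv2.resize(c,None,fx=6,fy=6,interpolation=cv2.INTER_CUBIC);cv2.imwrite('pics/w4c.png',A);print(A.shape)
```

```text
11.05 [ 0.53515164 -0.32550526  0.15073298] [-1.79966776e+02  1.03022952e-01 -1.75903469e+02] 0.03492530491611003 [-0.70755352  0.49083488  0.30201099]
[ 0.46419909 -0.32951004  0.30019294] [1.64958433e+02 4.36898965e-02 9.41273846e+01]
[[319.6 210.8]
 [383.6 202.4]
 [386.1 149.8]]
offset 308 132
(570, 660, 3)
```

View pics/w4c.png

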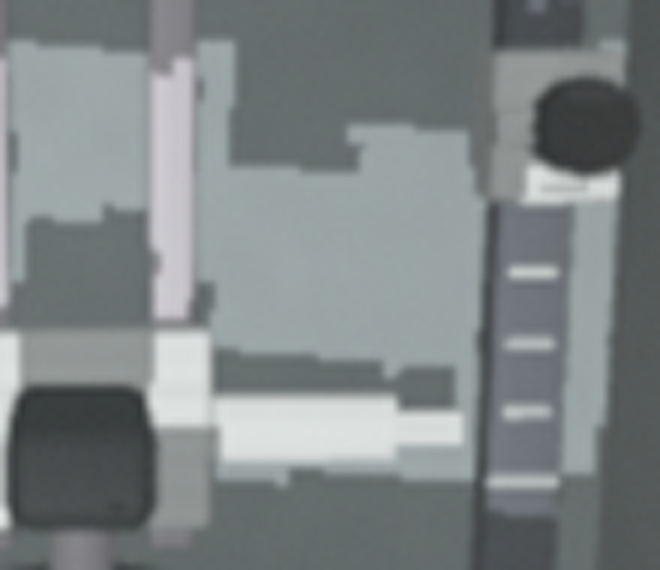

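The zoom (6x, offset 308,132) shows the pointer tip centred at pixel row 203.2 (predicted 202.4). The rider spans rows 140–165 from column 390, and its ridge edges are faint. I'll read off the profiles and triangulate.

Run:
```python
from h import *
for n,c0,c1,r0,r1 in(('w3',387,391,206,241),('w4',391,395,136,170)):
    g=cv2.imread(f'pics/{n}.png').astype(float).mean(2)
    print(n,r0,' '.join(f'{v:.0f}' for v in g[r0:r1,c0:c1].mean(1)))
for n,c0,c1,r0,r1 in(('w3',376,380,255,282),('w4',377,383,192,215)):
    g=cv2.imread(f'pics/{n}.png').astype(float).mean(2)
    print('ptr',n,r0,' '.join(f'{v:.0f}' for v in g[r0:r1,c0:c1].mean(1)))
```

```text
w3 206 80 80 80 86 99 115 144 191 216 219 219 218 208 167 145 143 155 193 214 218 217 217 216 220 222 221 222 222 220 202 148 117 118 119 119
w4 136 73 73 73 83 114 142 149 149 148 148 149 148 148 145 141 145 146 145 143 142 141 145 147 146 146 146 145 146 143 131 116 113 114 114
ptr w3 255 162 153 123 110 110 110 110 110 110 116 145 188 216 220 222 216 180 163 164 154 120 105 105 106 108 109 109
ptr w4 192 150 120 106 107 107 107 105 113 163 212 218 216 219 212 178 161 162 163 162 153 120 106 106
```

Run:
```python
from h import *
c4=dict(K=r.camera_info('wrist')['K'],eye=np.array([.46419909,-.32951004,.30019294]),attitude=np.array([164.958433,.0436898965,94.1273846]))
# w3 camera = w4 camera carried rigidly by the tool pose
P=lambda p,e:(np.array(p),Rn.from_euler('xyz',e,degrees=True))
p4,R4=P([.53515164,-.32550526,.15073298],[-179.966776,.103022952,-175.903469]);p3,R3=P([.48399293,-.32810653,.14613038],[179.85469136,-.34084252,-175.87598625])
D=R3*R4.inv();A=D*Rn.from_euler('xyz',c4['attitude'],degrees=True)
c3=dict(K=c4['K'],eye=p3+D.apply(c4['eye']-p4),attitude=A.as_euler('xyz',degrees=True))
a=np.radians(YAW);X=np.array([np.cos(a),np.sin(a)]);Y=np.array([-X[1],X[0]])
def tx(ci,uv,z):
    q=onz(ci,uv,z)[:2]-O;return np.round([q@X*1000,q@Y*1000],1)
print('ptr',tx(c3,(380,268.1),.0145),tx(c4,(382.5,202.85),.0145))
for z in(.018,.022,.026,.03,.034):print('ridge',z,tx(c3,(389,225.7),z),tx(c4,(393,152.8),z),'edges',tx(c3,(389,212.6),z),tx(c3,(389,235.5),z),tx(c4,(393,139.8),z),tx(c4,(393,165),z))
```

```text
ptr [15.5 50.2] [15.4 49.2]
ridge 0.018 [-20.3  55.1] [-22.9  54.7] edges [-30.6  54.5] [-12.5  55.4] [-32.3  54.2] [-13.9  55.2]
ridge 0.022 [-21.2  54.3] [-23.   53.9] edges [-31.3  53.8] [-13.5  54.7] [-32.2  53.4] [-14.2  54.4]
ridge 0.026 [-22.   53.5] [-23.1  53.2] edges [-32.  53.] [-14.4  53.9] [-32.2  52.7] [-14.4  53.6]
ridge 0.03 [-22.9  52.7] [-23.2  52.4] edges [-32.7  52.2] [-15.4  53.1] [-32.2  51.9] [-14.6  52.8]
ridge 0.034 [-23.7  52. ] [-23.3  51.6] edges [-33.4  51.5] [-16.4  52.3] [-32.1  51.2] [-14.9  52.1]
```

The views agree: pointer at x = 15.4 mm, ridge at x = -23.15 mm (rider edges 17.7 mm apart against 18 given). The pull is about 38.6 mm, which is within 25–52. Now the grasp.

Run:
```python
from h import *
rows([(T(.0155,-.0003,.15),-176),(T(.0155,-.0003,.09),-176),(T(.0155,-.0003,.05),-176),(T(.0155,-.0003,.030),-176)],nd=4)
```

```text
[0.0501,0,0.0011,-0.0004,0.0014,0.0014],
[0,0,0.12,-0,0,-0],
[0,0,0.08,-0,0,-0],
[0,0,0.04,-0,0,-0],
```

>>> carry_out:
  targets:
    - [0.05,0,0.001,0,0.001,0.001]
    - [0,0,0,0,0,0]
    - [0,0,0.1,0,0,0]
    - [0,0,0.06,0,0,0]
    - [0,0,0,0,0,0]

```text
time_s: 11.72
tcp_pos: [0.5081, -0.3269, 0.0675]
eef_rot: [179.9, -0.3, -176.0]
contact_force: [0.3, -0.1, 0.4]
gripper_width: 0.0353
gripper_force: 0.0
```

Run:
```python
from h import *
s=r.get_state();print(s['time_s'],s['tcp_pos'],s['eef_rot'],s['gripper_width'],s['contact_force'])
rows([(T(.0155,-.0003,.05),-176),(T(.0155,-.0003,.030),-176)],nd=4)
```

```text
11.725 [ 0.50810716 -0.32694774  0.06748104] [ 179.92179558   -0.25257117 -176.0037148 ] 0.03533927901876817 [ 0.25220529 -0.11227783  0.41338116]
[-0.0032,-0.001,0.0349,0.0013,-0.0042,-0.0001],
[-0,-0,0.04,0,-0,0],
```

>>> carry_out:
  targets:
    - [-0.002,0,0.035,0,0,0]
    - [0,0,0.035,0,0,0]
    - [0,0,0.005,0,0,0]
    - [0,0,0,0,0,0]

```text
time_s: 12.22
tcp_pos: [0.5105, -0.3273, 0.0317]
eef_rot: [-180.0, -0.1, -176.0]
contact_force: [0.4, 0.7, 0.0]
gripper_width: 0.035
gripper_force: 0.0
```

>>> carry_out:
  targets:
    - [0,0,0,0,0,0]
    - [0,0,0,0,0,0]
    - [0,0,0,0,0,0]
    - [0,0,0,0,0,0]
    - [0,0,0,0,0,0]
  hand: 0
  squeeze: 40

```text
time_s: 12.85
tcp_pos: [0.5107, -0.3272, 0.0322]
eef_rot: [-180.0, -0.0, -176.0]
contact_force: [-0.5, 2.9, 6.4]
gripper_width: 0.0179
gripper_force: 40.0
```

The grip is pinched at 17.9 mm wide. I'll pull most of the way, then measure.

>>> carry_out:
  targets:
    - [0.01,0,0,0,0,0]
    - [0.02,0,0,0,0,0]
    - [0.02,0,0,0,0,0]
    - [0.015,0,0,0,0,0]
    - [0.008,0,0,0,0,0]

```text
time_s: 13.48
tcp_pos: [0.4766, -0.3298, 0.0322]
eef_rot: [-179.9, 0.2, -175.9]
contact_force: [8.8, 4.2, -1.2]
gripper_width: 0.0176
gripper_force: 40.0
```

>>> carry_out:
  targets:
    - [0.003,0,0,0,0,0]
    - [0,0,0,0,0,0]
    - [0,0,0,0,0,0]

```text
time_s: 13.85
tcp_pos: [0.4754, -0.3299, 0.0322]
eef_rot: [-179.9, 0.2, -175.9]
contact_force: [7.3, 3.8, -0.8]
gripper_width: 0.0177
gripper_force: 40.0
```

Run:
```python
from h import *
s=r.get_state();p=s['tcp_pos'];print(s['time_s'],p,s['eef_rot'],s['gripper_width'],s['contact_force'])
print('moved mm',(np.array([.5107,-.3272])-p[:2])@[np.cos(np.radians(4)),np.sin(np.radians(4))]*1000)
for n in('top','wrist','scene'):
    im=cv2.cvtColor(r.capture(n),cv2.COLOR_RGB2BGR);cv2.imwrite(f'pics/{n}5.png',im)
    ci=r.camera_info(n);print(n,[np.round(proj(ci,T(*q)),1) for q in[(-.0231,.05,.0145),(-.0231,.055,.031)]])
w=cv2.imread('pics/wrist5.png')[120:400,330:610];t=cv2.imread('pics/scene5.png')[220:325,330:435]
cv2.imwrite('pics/c5.png',np.hstack([cv2.resize(w,(400,400)),cv2.resize(t,(400,400))]))
```

```text
13.85 [ 0.4753731  -0.32992459  0.03221941] [-179.91883706    0.23679985 -175.93835424] 0.017702649803632883 [ 7.26825333  3.82127375 -0.76876691]
moved mm 35.43090364359946
top [array([329.7, 289. ]), array([327.5, 288.6])]
wrist [array([422.2, 285. ]), array([443.4, 299. ])]
scene [array([368.7, 293. ]), array([367.3, 286.6])]
```

View pics/c5.png

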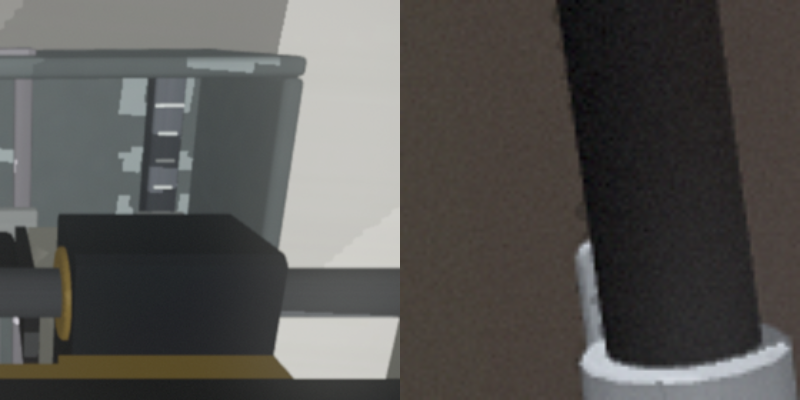

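The left half shows the rider and pointer hidden behind the gripper's finger carriage. In the right half, the arm blocks the scene camera. I'll check numerically whether the top camera sees the rider, check the scale against the rail ticks, and then make the final correction.

Run:
```python
from h import *
im=cv2.imread('pics/top5.png');a=cv2.imread('pics/top2.png')
for v in range(270,305,3):print(v,[tuple(int(k) for k in im[v,u]) for u in range(322,338,3)])
c4=dict(K=r.camera_info('wrist')['K'],eye=np.array([.46419909,-.32951004,.30019294]),attitude=np.array([164.958433,.0436898965,94.1273846]))
for z in(.012,.016,.02,.024):print(z,[round(float((onz(c4,(396,131.6+q/6),z)[:2]-O)@[.9976,.0698]*1000),1) for q in(271,343,411,481)])
```

```text
270 [(44, 55, 63), (41, 52, 61), (44, 53, 63), (46, 54, 64), (33, 39, 43), (32, 37, 44)]
273 [(37, 44, 53), (36, 44, 52), (37, 45, 53), (39, 50, 58), (36, 45, 54), (24, 26, 36)]
276 [(34, 39, 47), (34, 41, 47), (35, 43, 49), (38, 46, 53), (36, 44, 53), (26, 36, 43)]
279 [(33, 36, 45), (40, 47, 55), (39, 44, 55), (40, 50, 57), (40, 49, 57), (34, 45, 50)]
282 [(71, 70, 67), (47, 48, 51), (30, 37, 45), (32, 40, 46), (35, 44, 52), (40, 45, 53)]
285 [(122, 123, 118), (170, 170, 164), (233, 238, 229), (144, 144, 131), (29, 22, 22), (20, 27, 31)]
288 [(49, 44, 43), (12, 12, 9), (163, 166, 161), (139, 142, 132), (54, 50, 48), (31, 31, 29)]
291 [(69, 65, 62), (73, 74, 71), (123, 126, 121), (99, 97, 90), (58, 58, 53), (29, 26, 24)]
294 [(59, 53, 51), (55, 52, 48), (50, 45, 43), (46, 42, 40), (48, 55, 54), (21, 21, 18)]
297 [(54, 49, 48), (53, 52, 49), (52, 49, 48), (63, 61, 58), (56, 69, 78), (29, 26, 24)]
300 [(55, 51, 49), (111, 111, 100), (58, 55, 53), (153, 154, 139), (78, 79, 72), (24, 20, 18)]
303 [(78, 78, 70), (70, 68, 63), (45, 40, 38), (83, 84, 77), (82, 83, 75), (80, 83, 76)]
0.012 [-4.6, 4.6, 13.6, 22.9]
0.016 [-5.0, 4.2, 13.0, 22.2]
0.02 [-5.3, 3.7, 12.3, 21.4]
0.024 [-5.7, 3.2, 11.7, 20.7]
```

The top camera does see the rider past the arm, with bright pixels at (325–331, 284–292) and the mark predicted at (328,289). I'll pull the remaining 3.2 mm.

>>> carry_out:
  targets:
    - [0.004,0,0,0,0,0]
    - [0.003,0,0,0,0,0]
    - [0,0,0,0,0,0]
    - [0,0,0,0,0,0]

```text
time_s: 14.5
tcp_pos: [0.472, -0.3302, 0.0322]
eef_rot: [-179.9, 0.2, -175.9]
contact_force: [7.4, 5.1, -0.9]
gripper_width: 0.018
gripper_force: 40.0
```

Run:
```python
from h import *
s=r.get_state();p=s['tcp_pos'];print(s['time_s'],p,s['eef_rot'],s['gripper_width'],s['contact_force'])
print('moved mm',(np.array([.5107,-.3272])-p[:2])@[np.cos(np.radians(4)),np.sin(np.radians(4))]*1000)
g=np.mean([r.capture('top').astype(float).mean(2) for _ in range(4)],0);g0=cv2.imread('pics/top5.png').mean(2)
for v in range(282,297):print(v,g[v,320:344].astype(int),)
print();
for v in range(282,297):print(v,g0[v,320:344].astype(int))
ci=r.camera_info('top')
for q in[(-.0231,.05,.0145),(-.0231,.045,.0145),(-.0231,.052,.031),(-.0321,.05,.026),(-.0144,.05,.026),(-.0231,.06,.045)]:print(q,np.round(proj(ci,T(*q)),1))
```

```text
14.5 [ 0.47199007 -0.33015875  0.03218064] [-179.91708679    0.24493913 -175.93671072] 0.01796017398804417 [ 7.38228608  5.07983776 -0.8825208 ]
moved mm 38.82202432677804
282 [30 31 40 40 39 41 41 42 41 44 41 44 43 45 46 46 46 45 45 48 48 43 30 24]
283 [34 31 28 34 30 30 31 32 36 38 41 43 43 44 44 43 45 44 45 45 45 45 39 28]
284 [ 49  46  48  68  82 102 101  43  38  26  31  36  38  39  42  41  44  43
  43  44  44  44  44  40]
285 [ 52  53 121 167 147 164 178 165 149 105  57  46  33  30  37  39  42  41
  42  43  43  43  44  43]
286 [ 51  42 164 213 119 100 148 243 252 201 109  98  95  83  29  37  36  39
  42  39  40  39  41  43]
287 [ 51  46  81  93  29  27  13 135 240 219 142 177 199 173  45  35  28  29
  34  45  50  37  35  39]
288 [ 53  51  43  29  32  34  20  77 170 199 195 244 249 189  67  46  31   9
  20  54  82  82  65  42]
289 [ 51  53  47  21  10   9   0  84 137 151 196 217 186  93  50  51  46  17
  12  29  82 120 115  80]
290 [ 52  52  53  48  29  25  37 108 170 138  49  54  63  62  50  52  50  38
  16   8  28  72 111 115]
291 [ 51  52  66  91  94  89 104 176 239 197  97  8
[... 1363 characters left out ...]
80  69  72  93 111 123 116 112  95  57  63  56  24  24  26
  28  25  15  16  23  44]
292 [54 52 50 59 76 86 76 62 56 42 45 47 49 55 44 26 29 32 25 28 20 18 14 21]
293 [54 52 50 50 48 52 52 52 48 51 53 50 52 49 41 23 21 25 22 25 23 24 23 26]
294 [54 52 54 55 53 51 46 49 46 45 43 42 42 49 52 28 18 20 21 23 21 25 23 19]
295 [50 53 55 53 40 36 50 51 37 44 54 47 33 56 75 46 26 27 29 29 27 26 28 25]
296 [52 51 50 39 27 38 65 78 66 74 92 78 49 46 55 51 22 27 29 31 26 28 26 27]
(-0.0231, 0.05, 0.0145) [329.7 289. ]
(-0.0231, 0.045, 0.0145) [331.8 288.7]
(-0.0231, 0.052, 0.031) [328.9 288.4]
(-0.0321, 0.05, 0.026) [330.2 292.4]
(-0.0144, 0.05, 0.026) [329.2 284.7]
(-0.0231, 0.06, 0.045) [325.4 288.3]
```

The measured travel is 38.8 mm, against the 38.6 mm target. In the top view, the rider's top face is centred at row ~287.7, about 0.85 px from prediction. The pointer is at ~288.0, about 0.75 px from prediction. They agree to about 0.1 px (~0.3 mm), so the pointer is level with the mark and the grip is held at 40 N. Handing in.

Run:
```python
from plant import r
print(r.close_job())
```

```text
the job is handed in; nothing more can be done
None
```

The job is handed in at about 15 s of the 51 s allowed: the lid was released just short of its stop and seen lying back, and the arm still holds the grip, pulled 38.8 mm, with the pointer level with the rider's mark to within an estimated 0.5 mm (checked numerically in the top camera only, as the arm hid the mark from the other two cameras).

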